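Lock a contactor in its clamping fixture

ROBOT

A 6-joint arm with a two-finger parallel gripper is mounted at the origin on the work surface. World frame = base frame: x ahead of the robot, y to its left, z up, the work surface at z = 0. Lengths are in m, angles in rad, forces in N, time in s.
With the tool pointing down it reaches from about 0.3 to 0.875 m from the base axis. Payload 6.4 kg.
Tool frame: the origin (TCP) lies on the centre line of the jaws, within the pads' length; the fingertips stand 14 mm ahead of it and the grasp point (between the pads) lies 5 mm behind it; z points along the fingers, y is the line along which they close (so a half turn about z gives the same grasp; the last joint's range is limited). The gripper opens to 88 mm and grips with 3 to 60 N. Pads are 18 mm wide; open, the fingers measure 123 mm over their backs; the gripper's body (75 mm by 187 mm) begins 45 mm behind the grasp point.
Start: joints at [-1.485, 0.181, 1.607, -0, 1.354, -0.206], TCP at [0.165, -0.551, 0.213] pointing down, gripper open.
Joint ranges: [-2.99, 2.99], [-0.89, 2.07], [0.3, 2.58], [-1.14, 4.28], [0, 2.63], [-3.12, 3.12]. Speed limits (rad/s): [2.57, 2.57, 3.01, 3.14, 3.14, 3.14].

INTERFACE

Orientations are given as a unit quaternion [x, y, z, w].
In Python, from plant import read_state, snapshot, sign_off gives the robot as it stands. The module is installed in compiled form; this text tells all that it offers.
- The arm moves only by the tool drive_tool, never from a script. Its argument "motion" is a list of rows, each a list of 3 entries, a list of its own where there are three numbers: the gripper's target within -1 to 1 (shut at 1, half-way at 0, fully open at -1), then the shift along the tool's x, y, z in units of 150 mm (1.0 is 150 mm), then the turn, a rotation vector about the tool's x, y, z in units of 30 degrees (1.0 is 30 degrees). In form: [[claw, [tx, ty, tz], [wx, wy, wz]], ...]. A call has exactly 8 rows; each row is the pose to reach, as a shift and turn from the pose commanded when the call began, along the tool's axes at that moment; what a row does not reach only later rows make up. A row lasts 1/8 s, in which the tool goes at most 62.5 mm and 10.7 degrees, less where a joint would pass 70% of its speed; a pose out of reach is approached as far as the arm can. A call with a number of a shift or a turn outside -1 to 1 is refused whole. A call with a gripper value outside its range is refused whole. The fingers move at their own pace and stop on an object; "newtons" is the grip in N (left out, the last holds). Time passes only in rows, so rows that repeat a pose let the fingers close, or fill a call up. It gives the time, the measured TCP pose, the force, the opening and the grip force at its end, in the units of the state.
- read_state(): the state, without advancing time (a new reading comes with each control period).
- snapshot(name): name is "scene" or "top"; returns a dict with "color" (384x512x3 uint8, blue, green, red), "z_map" (384x512 float32, m along the optical axis (not along the pixel's ray), 0 where there is no reading), "K" (3x3 intrinsics, pixels), "dist_coeffs" ([k1, k2, p1, p2, k3] as OpenCV has them; the pictures are not rectified), "pose" (4x4, takes a point from camera to world coordinates). Camera axes: x right, y down, z forward; pixel columns grow to the right and rows downward; lengths in m; the calibration is good to about 2 mm. A picture is of the moment at which its call begins.
- sign_off(): hands the job in; it is judged then, once.
The state is a dict: "t": time; "qpos": joint angles; "dq": joint speeds; "tau": joint torques, N m; "eef_pos": TCP position; "orientation": TCP orientation; "force": force on the tool from outside, world axes, zero at the start; "wrist_torque": the same for the moment, N m; "grip_width": opening from 0.0 (shut) to 1.0 (fully open); "finger_force": force on a finger pad.
Only numpy, scipy, OpenCV 4.12 (cv2) and the standard library are available. Lean on these libraries where they do the work, as an engineer would, in place of code of your own. Each camera call takes 0.05 s, during which the arm holds its last target. There are 200 camera calls.

TASK

With the fingertips, push the contactor along between the fixture's rails until it is fully home against the end stop, then push the toggle clamp's handle over past its dead point until it snaps into lock and the clamp holds the contactor down. Only push: do not lift or tip the contactor, and leave the other things on the bench where they are. Finish clear of everything.

Things in the scene. Friction and masses are not known exactly. Their poses are not given: they have to be found in the camera images.
- fixture: clamping fixture bolted to the bench: aluminium plate 12 mm thick, spanning x -120 to +110, y -70 to +120 mm of its frame. Origin at bench level; x points roughly away from the robot, y left, z up. On it two steel guide rails along x (x -50 to +75, inner faces at y +-27, 10 mm high above the plate) lead to an end stop. A toggle clamp stands left of the rails, in the plane x = 20 mm
- stop (a point): middle of the end stop's near face, at fixture x 75, y 0, z 27 mm (stop 30 mm high above the plate, 74 mm wide): the contactor's far face touches it when fully home
- contactor: contactor lying loose between the rails, 110 (its x) x 50 mm, 0.2-0.45 kg: low grey deck 28 mm high on the near 69 mm, tall black body 56 mm high on the far 41 mm. Origin: centre of its underside, on the plate 12 mm above the bench; its x is along the fixture's x, end faces at x -55 and +55. Starts 30-55 mm short of the stop; home at fixture x = 20 mm. Slides at 1-4 N
- clamp_handle (a joint): handle angle (rad) about the fixture's +x axis. 0: open, leaning 0.75 rad from upright to the fixture's +y; grows as it swings towards -y; 1.2: locked, 0.45 rad past upright. A spring holds it open up to the dead point at 0.95, then snaps it to 1.2; let go earlier it returns to 0. A sideways push at the knob takes about 10 N at first, ever less up to the dead point
- clamp_foot (a point): rubber foot (18 mm across) at the end of the clamping bar, which is linked to the handle: upright when open, it swings down over the rails as the handle is pushed over, and presses on the contactor's low deck when locked. It cannot come down while the contactor's tall body is under it
- handle_pivot (a point): the handle's pivot on the fixture, at fixture x 20, y 80, z 64 mm; the handle turns about the fixture's x axis through this point
- knob (a point): centre of the black ball knob, 28 mm across, at the end of the clamp's handle, 105 mm from the pivot; the handle is a bar 12 mm thick
- tape_roll: bystander, loose: black roll of tape lying flat, 70 mm across, 19 mm high; origin at the centre of its underside
- pliers: bystander, loose: red-handled pliers lying flat, 170 mm long, 14 mm high; origin near the middle, on the table
- aux_block: bystander, loose: small grey auxiliary block, 40 x 25 x 38 mm, standing near the fixture; origin at the centre of its underside
- screwdriver: bystander, loose: orange-handled screwdriver lying beyond the fixture; origin on the table under it
- multimeter: bystander, loose: yellow multimeter lying flat, 170 x 85 x 43 mm; origin at the centre of its underside
- spray_can: bystander, loose: upright spray can, 52 mm across, 150 mm tall; origin at the centre of its underside
- padlock: bystander, loose: brass padlock lying flat, 75 mm long, 20 mm high; origin at the centre of the underside of its body
Mind the look-alikes: they are no part of the job. What is shaped like the contactor but green or purple is not meant.

How it is judged:
By the outcome, as a careful person would: the job done as asked, in the order asked, and still so for the second after the job is handed in, with the robot touching nothing.
It also fails if it takes over 48 s, if anything falls off the work surface, if the arm or the gripper's body presses on something with over 40 N, if the wrist force passes 120 N, or if a joint passes its speed limit or range.

## Working session

There is one attempt and no reset: what is moved stays moved. The work goes in short steps, Python scripts to look and compute and a tool call to move; the robot and the scene stay as the last step left them, time stands still between calls to the robot, and variables do not carry over. Pictures are saved under pics/ and viewed, at most 10 in all, crops included, and the job is handed in when it is done.

Besides the shell and the picture viewer there is one more tool, called after "Request:" as name([rows], argument=value, ...), one row to a line, values as JSON. drive_tool: Moves the arm, as the interface text tells. Its arguments: {"type":"object","properties":{"motion":{"type":"array","items":{"type":"array"}},"newtons":{"type":"number"}},"required":["motion"]}

```bash
mkdir -p pics
cat > h.py <<'E'
import numpy as np, cv2
from plant import *
def pts(s,uv,h=None):
    """pixels -> world; by z_map, or onto plane z=h"""
    uv=np.array(uv,float).reshape(-1,2); n=cv2.undistortPoints(uv[:,None],s["K"],s["dist_coeffs"])[:,0]
    r=np.c_[n,np.ones(len(n))]; P=s["pose"]
    if h is None: return (r*s["z_map"][uv[:,1].astype(int),uv[:,0].astype(int)][:,None])@P[:3,:3].T+P[:3,3]
    d=r@P[:3,:3].T; return P[:3,3]+d*((h-P[2,3])/d[:,2])[:,None]
def cloud(s):
    v,u=np.mgrid[:384,:512]; return pts(s,np.c_[u.ravel(),v.ravel()]).reshape(384,512,3)
E
python3 - <<'E'
from h import *
a=snapshot("scene");b=snapshot("top")
cv2.imwrite("pics/a.png",cv2.resize(a["color"],(800,600)));cv2.imwrite("pics/b.png",cv2.resize(b["color"],(800,600)))
print(read_state());print(a["pose"],b["pose"])
E
```

```text
{'t': 0.1, 'qpos': array([-1.48529011e+00,  1.81428564e-01,  1.60790657e+00, -4.37623842e-05,
        1.35379732e+00, -2.06279960e-01]), 'dq': array([-9.53057944e-04,  4.45614934e-04, -2.77143827e-03,  8.28337072e-04,
        9.46048128e-04, -8.73467764e-05]), 'tau': array([ 1.11355843e-03, -4.34819126e+01, -3.42695618e+01,  7.05013541e-02,
        3.40598600e-02, -3.08034396e-05]), 'eef_pos': array([ 0.16537455, -0.55015979,  0.21202243]), 'orientation': array([ 9.89375486e-01,  1.45380722e-01,  2.51380734e-05, -7.69784870e-04]), 'force': array([ 0.1072589 ,  0.3765511 , -0.10662151]), 'wrist_torque': array([ 0.04148743,  0.00241212, -0.07654358]), 'finger_force': 0.0, 'grip_width': 1.0009723959092145}
[[-0.60144215  0.44155422 -0.66580569  1.32054359]
 [ 0.7987179   0.31375494 -0.51342726  0.50754958]
 [-0.01780615 -0.84058772 -0.5413827   0.71249188]
 [ 0.          0.          0.          1.        ]] [[-1.89331467e-02 -9.85187597e-01  1.70431612e-01  3.40342681e-01]
 [-9.99820696e-01  1.87129264e-02 -2.89857519e-03 -3.78607849e-02]
 [-3.33633888e-04 -1.70455932e-01 -9.85365244e-01  1.49613683e+00]
 [ 0.00000000e+00  0.00000000e+00  0.00000000e+00  1.00000000e+00]]
```

View pics/a.png

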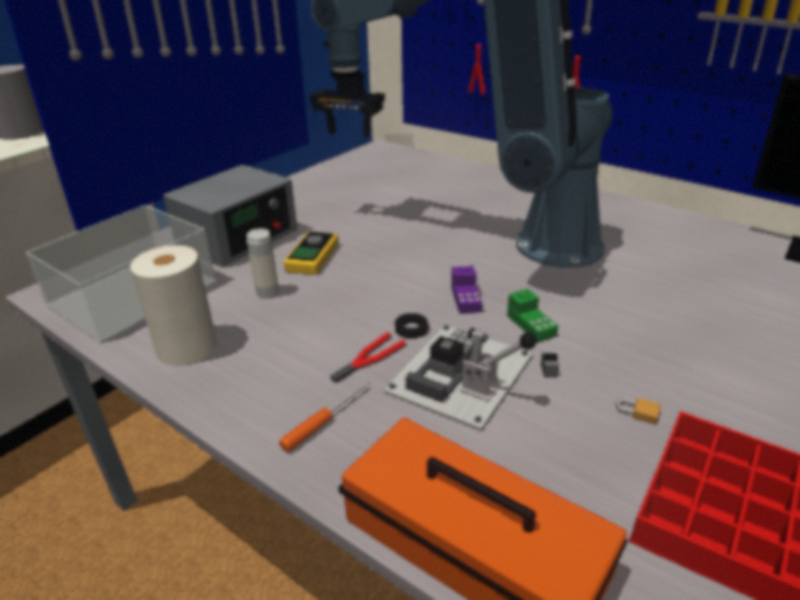

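View pics/b.png

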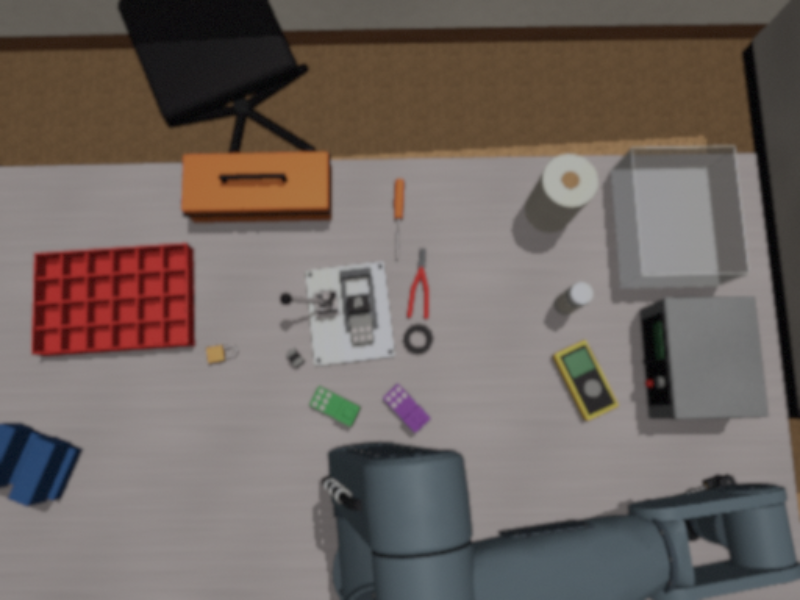

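The top view (800 px scale) shows the white plate with corners at about (307,268), (385,262), (393,357) and (316,365). The rails and the grey/black contactor are at about (360,310), the knob at (286,298). The look-alikes, green (335,406) and purple (406,407), lie off the fixture, so the grey/black one between the rails is the one meant. I'll fit the plate and enlarge.

Run:
```python
from h import *
s=snapshot("top");c=s["color"];C=cloud(s)
cv2.imwrite("pics/c.png",cv2.resize(c[155:245,165:285],(800,600),interpolation=cv2.INTER_CUBIC))
hsv=cv2.cvtColor(c,cv2.COLOR_BGR2HSV)
print(hsv[220,212],hsv[220,170],hsv[180,205])
m=((C[...,2]>.007)&(C[...,2]<.3)).astype(np.uint8); m[:, :192]=0;m[:,260:]=0;m[:160]=0;m[240:]=0
m=cv2.morphologyEx(m,cv2.MORPH_OPEN,np.ones((3,3)))
k=max(cv2.findContours(m,0,2)[0],key=cv2.contourArea)
# plate mask by brightness
g=((hsv[...,2]>185)&(hsv[...,1]<40)).astype(np.uint8);g[:,:180]=0;g[:,262:]=0;g[:160]=0;g[242:]=0
for mm in(m,g):
    q=np.argwhere(mm)[:,::-1]; 
    if len(q)<50: print(len(q));continue
    w=pts(s,q,.012)[:,:2]; r=cv2.minAreaRect((w*1000).astype(np.float32)); print(len(q),r,cv2.boxPoints(r))
K=(C[...,2]>.03)&(C[...,2]<.3); K[:,:165]=0;K[:,260:]=0;K[:160]=0;K[235:]=0
v,u=np.where(K)
np.set_printoptions(linewidth=250,suppress=True)
print("heights mm");print((C[168:234:2,172:252:2,2]*1000).astype(int))
```

```text
[105   3 178] [  4  12 145] [ 45   6 177]
2981 ((581.6525268554688, 77.66122436523438), (230.14768981933594, 207.28904724121094), 5.84109354019165) [[456.62823  169.05658 ]
 [477.72406  -37.15622 ]
 [706.6768   -13.734131]
 [685.581    192.47867 ]]
0
heights mm
[[   0    2    1 ...    3    1    2]
 [  -2    3    1 ...    0   -2    2]
 [   1 1496    3 ...    1    1    1]
 ...
 [  -2    0   -3 ...   10   -2    4]
 [  -6    3    0 ...   -2    3    4]
 [   0    3    4 ...   -4    0   -2]]
```

View pics/c.png

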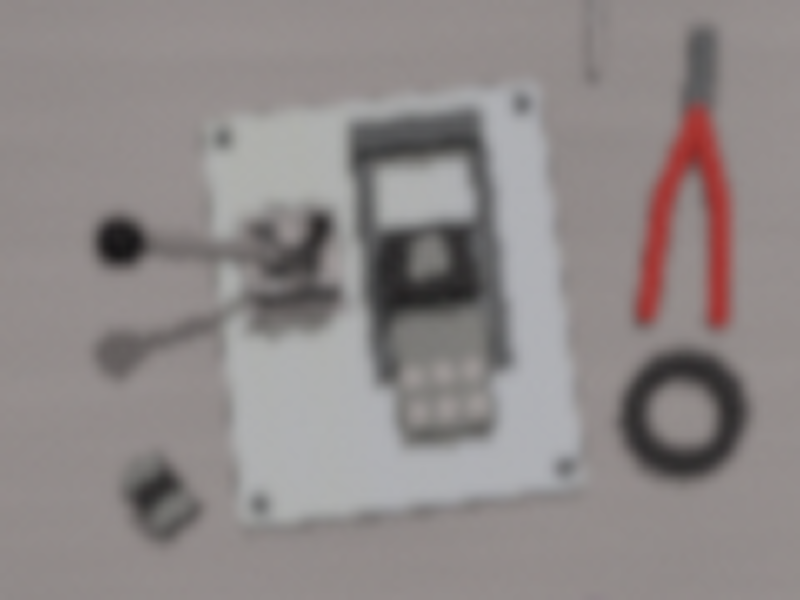

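The crop confirms it: black body at (430,265), grey deck with terminals at (445,375), between the rails with the stop at (415,130). The knob is at (120,242); the grey disc at (120,352) is its shadow. Next, the fixture pose.

```bash
cat >> h.py <<'E'
def fit():
    s=snapshot("top"); v=cv2.cvtColor(s["color"],cv2.COLOR_BGR2HSV)[...,2]
    C=cloud(s); g=np.zeros((384,512),np.uint8); g[160:238,190:258]=(v[160:238,190:258]>162)
    n,l,st,_=cv2.connectedComponentsWithStats(g); i=1+st[1:,4].argmax()
    q=np.argwhere(l==i)[:,::-1]; return s,C,q
E
python3 - <<'E'
from h import *
np.set_printoptions(suppress=True,precision=4)
s,C,q=fit()
w=pts(s,q,.012)[:,:2]; r=cv2.minAreaRect((w*1000).astype(np.float32)); print(len(q),r);print(cv2.boxPoints(r))
cor=np.array([[208,122],[535,88],[585,485],[243,522]])/6.667+[165,155]-.5
W=pts(s,cor,.012)[:,:2];print("corners",W)
F=np.array([[.11,.12],[.11,-.07],[-.12,-.07],[-.12,.12]])
fc,wc=F.mean(0),W.mean(0);U,_,V=np.linalg.svd((F-fc).T@(W-wc));R=(U@V).T;t=wc-R@fc
print("th",np.arctan2(R[1,0],R[0,0]),t, (F@R.T+t-W)*1000)
f=lambda p:(p[:,:2]-t)@R
# knob etc in both views using depth
print("knob top",f(pts(s,[[183,191.3]],.135)), C[189:194,181:186,2])
P=C.reshape(-1,3);L=np.c_[f(P),P[:,2]]
for z0,z1,n in((.058,.075,"body"),(.034,.046,"deck+stop")):
    k=L[(L[:,2]>z0)&(L[:,2]<z1)&(abs(L[:,1])<.04)&(L[:,0]>-.12)&(L[:,0]<.11)]
    print(n,len(k),np.percentile(k,[1,50,99],axis=0)*1000)
    print(np.histogram(k[:,0]*1000,np.arange(-120,115,10)))
print("center ray",pts(s,[[229.5,194.7]],.068))
E
```

```text
1496 ((582.7335815429688, 69.06807708740234), (226.896728515625, 187.50460815429688), 5.773737907409668)
[[460.4292 150.9318]
 [479.2923 -35.6216]
 [705.038  -12.7957]
 [686.1749 173.7577]]
corners [[ 0.6852  0.1717]
 [ 0.7013 -0.0119]
 [ 0.4776 -0.0359]
 [ 0.4609  0.1514]]
th 0.09426079236708383 [0.5886 0.0444] [[ 1.5502  2.5499]
 [ 3.3775 -3.0245]
 [-1.8853 -0.7167]
 [-3.0424  1.1914]]
knob top [[0.0188 0.1517]] [[0.1574 0.1541 0.1593 0.1537 0.1502]
 [0.156  0.1526 0.155  0.1597 0.1463]
 [0.1512 0.1547 0.1554 0.1471 0.1573]
 [0.1523 0.1526 0.1523 0.1528 0.1498]
 [0.1503 0.1555 0.1502 0.1512 0.1397]]
body 156 [[-13.0573 -24.3163  59.5948]
 [  5.9663  -0.5998  68.6622]
 [ 28.3426  24.3413  74.6177]]
(array([ 0,  0,  0,  0,  0,  0,  0,  0,  0,  0, 14, 41, 36, 36, 29,  0,  0,
        0,  0,  0,  0,  0,  0]), array([-120, -110, -100,  -90,  -80,  -70,  -60,  -50,  -40,  -30,  -20,
        -10,    0,   10,   20,   30,   40,   50,   60,   70,   80,   90,
        100,  110]))
deck+stop 347 [[-81.2989 -33.0874  34.403 ]
 [-33.6993  -0.5419  40.4767]
 [ 93.614   33.9987  45.8021]]
(array([ 0,  0,  0,  9, 35, 38, 32, 36, 38, 35, 29,  0,  0,  2,  0,  0,  0,
        0,  0, 24, 46, 23,  0]), array([-120, -110, -100,  -90,  -80,  -70,  -60,  -50,  -40,  -30,  -20,
        -10,    0,   10,   20,   30,   40,   50,   60,   70,   80,   90,
        100,  110]))
center ray [[0.59   0.0429 0.068 ]]
```

Fixture pose: th about 0.098, origin about (0.589, 0.0446). The knob measures y 151.7 against 151.6 expected. The contactor origin is at fixture x of about -27, which is 47 mm short and within the stated range. I'll transit with the tool's x turned onto the fixture's x and the fingers shut.

Request:
drive_tool([
  [1,[0.12,-0.12,0],[0,0,0.1]],
  [1,[0.25,-0.25,0],[0,0,0.2]],
  [1,[0.38,-0.38,0],[0,0,0.3]],
  [1,[0.5,-0.5,0],[0,0,0.37]],
  [1,[0.63,-0.63,0],[0,0,0.37]],
  [1,[0.75,-0.75,0],[0,0,0.37]],
  [1,[0.88,-0.88,0],[0,0,0.37]],
  [1,[1,-1,0],[0,0,0.37]],
], newtons=20)

```text
t: 1.2
eef_pos: [0.2664, -0.3627, 0.2128]
orientation: [0.999, 0.049, 0.0, -0.0]
force: [1.4, -0.2, -0.2]
grip_width: 0.113
finger_force: 0.0
```

```bash
cat >> h.py <<'E'
from scipy.spatial.transform import Rotation as Ro
TH=.098;T=np.array([.5893,.0446]);RF=np.array([[np.cos(TH),-np.sin(TH)],[np.sin(TH),np.cos(TH)]])
def go(*goals):
    """fixture-frame goals (mm) -> shift in units along present tool axes"""
    s=read_state();R=Ro.from_quat(s["orientation"]).as_matrix()
    print("t",s["t"],"fix",np.r_[(s["eef_pos"][:2]-T)@RF,s["eef_pos"][2]]*1000,"F",s["force"],"toolx angle",np.arctan2(R[1,0],R[0,0]),"z",R[:,2],"grip",s["grip_width"])
    for g in goals:
        g=np.array(g)/1e3; w=np.r_[RF@g[:2]+T,g[2]]; print(g*1e3,(R.T@(w-s["eef_pos"])/.15).round(3))
E
python3 -c "
from h import *
np.set_printoptions(suppress=True,precision=4)
go([-106,0,200],[-106,0,34])"
```

```text
t 1.2 fix [-361.168  -373.7812  212.766 ] F [ 1.414  -0.1773 -0.1576] toolx angle 0.09810418320178119 z [ 0.  0. -1.] grip 0.11335035969565146
[-106.    0.  200.] [ 1.701 -2.492  0.085]
[-106.    0.   34.] [ 1.701 -2.492  1.192]
```

Request:
drive_tool([
  [1,[0.08,-0.12,0],[0,0,0]],
  [1,[0.17,-0.25,0],[0,0,0]],
  [1,[0.26,-0.38,0],[0,0,0]],
  [1,[0.34,-0.5,0],[0,0,0]],
  [1,[0.43,-0.63,0],[0,0,0]],
  [1,[0.52,-0.75,0],[0,0,0]],
  [1,[0.6,-0.88,0],[0,0,0]],
  [1,[0.68,-1,0],[0,0,0]],
])

```text
t: 2.2
eef_pos: [0.353, -0.2036, 0.2128]
orientation: [0.999, 0.049, 0.0, 0.0]
force: [-0.9, -0.3, -0.8]
grip_width: 0.006
finger_force: 0.0
```

Request:
drive_tool([
  [1,[0.08,-0.12,0],[0,0,0]],
  [1,[0.17,-0.25,0],[0,0,0]],
  [1,[0.26,-0.38,0],[0,0,0]],
  [1,[0.34,-0.5,0],[0,0,0]],
  [1,[0.43,-0.63,0],[0,0,0]],
  [1,[0.52,-0.75,0],[0,0,0]],
  [1,[0.6,-0.88,0],[0,0,0]],
  [1,[0.68,-1,0],[0,0,0]],
])

```text
t: 3.2
eef_pos: [0.4397, -0.0443, 0.2128]
orientation: [0.999, 0.049, 0.0, 0.0]
force: [0.4, 0.9, 0.9]
grip_width: 0.007
finger_force: 0.0
```

```bash
python3 -c "
from h import *
np.set_printoptions(suppress=True,precision=4)
go([-110,0,200],[-110,0,34])"
```

```text
t 3.2 fix [-157.5455  -73.8189  212.8121] F [0.3516 0.8928 0.8595] toolx angle 0.09834016352301007 z [ 0.0001 -0.     -1.    ] grip 0.006934237597249018
[-110.    0.  200.] [ 0.317 -0.492  0.085]
[-110.    0.   34.] [ 0.317 -0.492  1.192]
```

Request:
drive_tool([
  [1,[0.08,-0.12,0],[0,0,0]],
  [1,[0.16,-0.25,0.1],[0,0,0]],
  [1,[0.24,-0.37,0.25],[0,0,0]],
  [1,[0.31,-0.49,0.4],[0,0,0]],
  [1,[0.31,-0.49,0.55],[0,0,0]],
  [1,[0.31,-0.49,0.7],[0,0,0]],
  [1,[0.31,-0.49,0.85],[0,0,0]],
  [1,[0.31,-0.49,1],[0,0,0]],
])

```text
t: 4.2
eef_pos: [0.4785, 0.0327, 0.0622]
orientation: [0.999, 0.049, 0.0, 0.0]
force: [0.7, 0.2, -0.1]
grip_width: 0.005
finger_force: 0.0
```

Run:
```python
from h import *
np.set_printoptions(suppress=True,precision=4)
go([-110,0,34],[-91,0,34],[-44,0,34])
s=snapshot("top");cv2.imwrite("pics/d.png",cv2.resize(s["color"][155:245,165:285],(800,600)))
```

```text
t 4.2 fix [-111.398    -1.0001   62.1566] F [ 0.6713  0.2104 -0.1336] toolx angle 0.09827707913845708 z [ 0.0001 -0.     -1.    ] grip 0.005177482584551413
[-110.    0.   34.] [ 0.009 -0.007  0.188]
[-91.   0.  34.] [ 0.136 -0.007  0.188]
[-44.   0.  34.] [ 0.449 -0.007  0.188]
```

View pics/d.png

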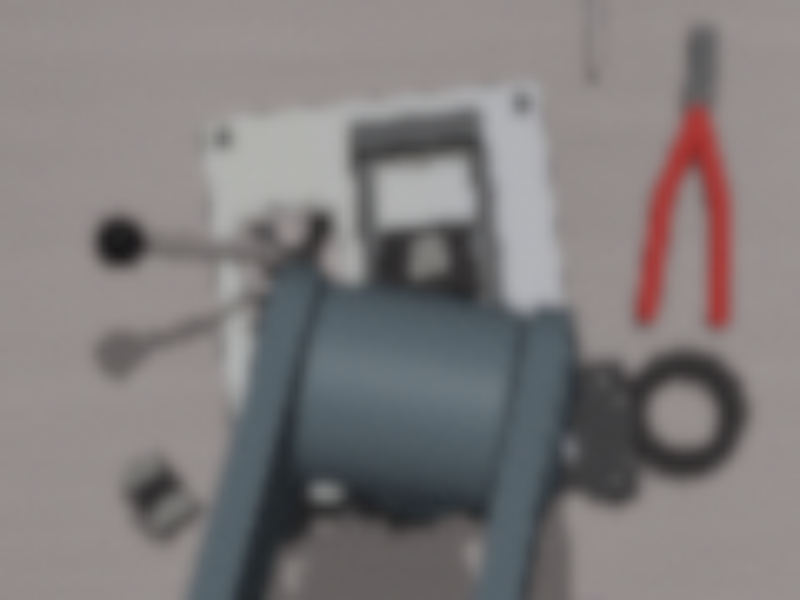

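The arm hangs over the plate's near end, with the gripper body's right side at (605,430) well above the tape roll. The black body at (430,260) has not moved. Descend and approach.

Request:
drive_tool([
  [1,[0,0,0.06],[0,0,0]],
  [1,[0,0,0.12],[0,0,0]],
  [1,[0,-0.01,0.18],[0,0,0]],
  [1,[0.03,-0.01,0.18],[0,0,0]],
  [1,[0.06,-0.01,0.18],[0,0,0]],
  [1,[0.09,-0.01,0.18],[0,0,0]],
  [1,[0.11,-0.01,0.18],[0,0,0]],
  [1,[0.12,-0.01,0.18],[0,0,0]],
])

```text
t: 5.25
eef_pos: [0.4967, 0.0356, 0.0359]
orientation: [0.999, 0.049, 0.0, 0.0]
force: [0.2, 0.4, 0.1]
grip_width: 0.008
finger_force: 0.0
```

Request:
drive_tool([
  [1,[0.02,0,0],[0,0,0]],
  [1,[0.05,0,0],[0,0,0]],
  [1,[0.08,0,0],[0,0,0]],
  [1,[0.11,0,0],[0,0,0]],
  [1,[0.14,0,0],[0,0,0]],
  [1,[0.17,0,0],[0,0,0]],
  [1,[0.2,0,0],[0,0,0]],
  [1,[0.22,0,0],[0,0,0]],
])

```text
t: 6.25
eef_pos: [0.5296, 0.0388, 0.0358]
orientation: [0.999, 0.049, 0.0, 0.0]
force: [0.5, 0.4, -0.5]
grip_width: 0.005
finger_force: 0.0
```

Request:
drive_tool([
  [1,[0.02,0,0],[0,0,0]],
  [1,[0.03,0,0],[0,0,0]],
  [1,[0.04,0,0],[0,0,0]],
  [1,[0.05,0,0],[0,0,0]],
  [1,[0.06,0,0],[0,0,0]],
  [1,[0.07,0,0],[0,0,0]],
  [1,[0.08,0,0],[0,0,0]],
  [1,[0.09,0,0],[0,0,0]],
])

```text
t: 7.25
eef_pos: [0.5428, 0.0402, 0.0358]
orientation: [0.999, 0.049, 0.0, 0.0]
force: [-0.6, 0.9, -0.6]
grip_width: 0.002
finger_force: 0.0
```

Run:
```python
from h import *
np.set_printoptions(suppress=True,precision=4)
go([-44,0,34])
s=snapshot("scene");cv2.imwrite("pics/e.png",cv2.resize(s["color"][195:285,235:355],(800,600),interpolation=cv2.INTER_CUBIC))
```

```text
t 7.25 fix [-46.6977   0.1331  35.8252] F [-0.5581  0.8854 -0.5792] toolx angle 0.09810058748632436 z [ 0. -0. -1.] grip 0.001522849093717494
[-44.   0.  34.] [0.018 0.001 0.012]
```

View pics/e.png

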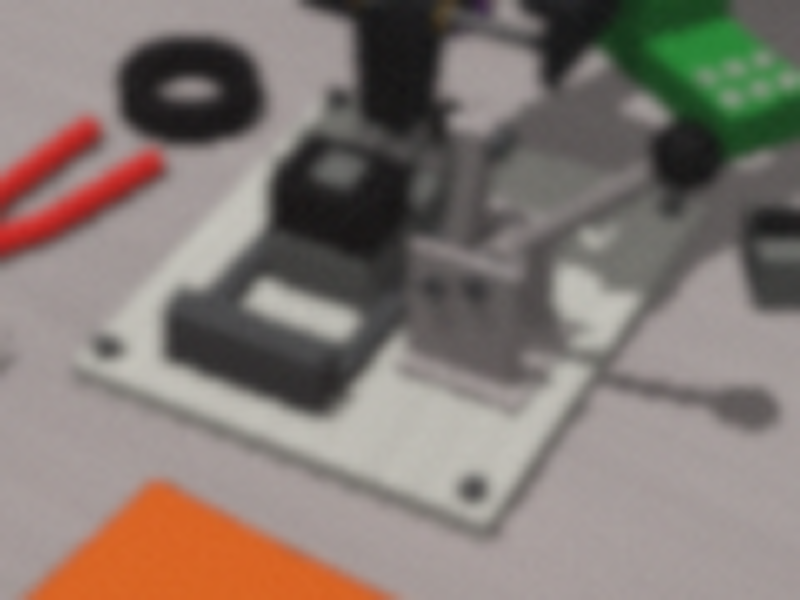

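The contactor body (340,195) still shows a gap to the stop (290,330). I'll measure it from depth.

Run:
```python
from h import *
np.set_printoptions(suppress=True,precision=4)
s=snapshot("scene");C=cloud(s)[195:285,235:355]
L=C.copy();L[...,:2]=(C[...,:2]-T)@RF
c=s["color"][195:285,235:355]
k=(abs(L[...,1])<.03)&(L[...,2]>.06)&(L[...,2]<.075)&(L[...,0]<.1)&(L[...,0]>-.03)
print("body top",k.sum(),np.percentile(L[k],[2,50,98],axis=0)*1e3)
k=(abs(L[...,1])<.02)&(L[...,2]>.02)&(L[...,2]<.055)&(L[...,0]<.07)&(L[...,0]>-.03)
print("far face",k.sum(),np.percentile(L[k],[10,50,90],axis=0)*1e3)
k=(abs(L[...,1])<.03)&(L[...,2]>.036)&(L[...,2]<.048)&(L[...,0]>.07)
print("stop",k.sum(),np.percentile(L[k],[2,50,98],axis=0)*1e3)
```

```text
body top 198 [[-14.0382 -24.0257  60.8757]
 [ 11.3236   3.1802  67.3948]
 [ 27.4741  25.1278  71.3696]]
far face 124 [[ 23.8658 -15.5673  24.2227]
 [ 25.4604   1.3782  37.5264]
 [ 27.4066  16.102   52.364 ]]
stop 120 [[ 75.6533 -28.5833  36.8104]
 [ 86.686    0.4022  41.1933]
 [ 93.8428  28.5787  43.751 ]]
```

Run:
```python
from h import *
np.set_printoptions(suppress=True,precision=4,linewidth=200)
a=snapshot("scene")
p=pts(a,np.array([[395,100],[400,60],[395,125],[350,130],[375,125],[430,180],[335,195]])/6.667+[235,195])
print(np.c_[(p[:,:2]-T)@RF,p[:,2]]*1e3)
w=np.r_[RF@np.array([-.047,0])+T,.022]
P=a["pose"];q=cv2.projectPoints(w[None],cv2.Rodrigues(P[:3,:3].T)[0],-P[:3,:3].T@P[:3,3],a["K"],a["dist_coeffs"])[0].ravel()
print("tip proj crop",(q-[235,195])*6.667)
cv2.imwrite("pics/f.png",cv2.resize(a["color"][165:255,255:345],(720,720)[:2],interpolation=cv2.INTER_CUBIC)[:600])
```

```text
[[-37.6263   3.0719  76.6464]
 [-38.9042   4.0315  97.0419]
 [-36.9144   3.9058  64.1526]
 [-90.394  -44.5699  10.1409]
 [-39.9196  -7.1305  58.2757]
 [-41.1161  19.8405  37.6886]
 [ 20.0727   4.8785  64.4344]]
tip proj crop [394.1805 187.7593]
```

View pics/f.png

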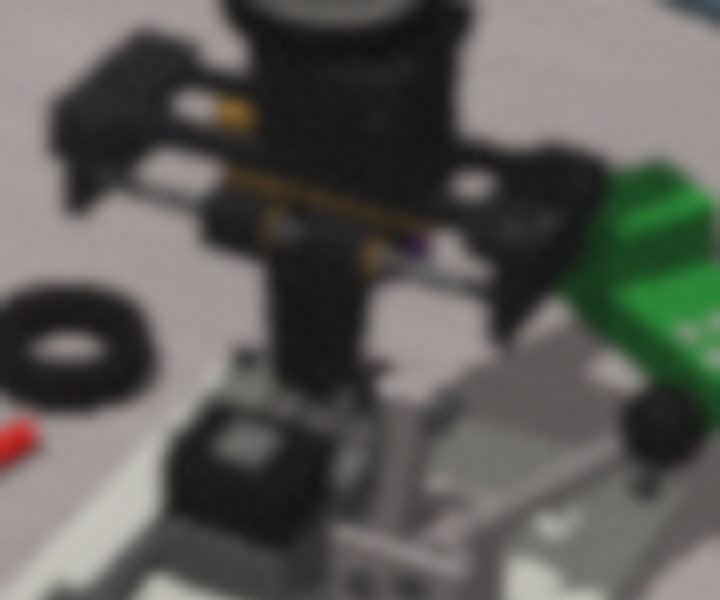

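Run:
```python
from h import *
a=snapshot("scene");C=cloud(a)
L=C.copy();L[...,:2]=(C[...,:2]-T)@RF;L=(L*1000).round().astype(int);g=a["color"]
for v in range(205,226,2):
    print(v,[(u,*L[v,u],int(g[v,u].mean())) for u in range(282,308,2)])
```

```text
205 [(282, np.int64(-142), np.int64(-91), np.int64(-1), 157), (284, np.int64(-143), np.int64(-85), np.int64(1), 155), (286, np.int64(-150), np.int64(-81), np.int64(-2), 151), (288, np.int64(-155), np.int64(-76), np.int64(-3), 89), (290, np.int64(-38), np.int64(-11), np.int64(89), 28), (292, np.int64(-39), np.int64(-5), np.int64(91), 23), (294, np.int64(-38), np.int64(1), np.int64(93), 23), (296, np.int64(-36), np.int64(8), np.int64(97), 25), (298, np.int64(-38), np.int64(14), np.int64(97), 25), (300, np.int64(-46), np.int64(17), np.int64(94), 67), (302, np.int64(-172), np.int64(-34), np.int64(1), 145), (304, np.int64(-175), np.int64(-28), np.int64(1), 158), (306, np.int64(-179), np.int64(-23), np.int64(1), 158)]
207 [(282, np.int64(-133), np.int64(-87), np.int64(-2), 155), (284, np.int64(-135), np.int64(-80), np.int64(-1), 139), (286, np.int64(-140), np.int64(-76), np.int64(-2), 132), (288, np.int64(-144), np.int64(-70), np.int64(-3), 89), (290, np.int64(-38), np.int64(-11), np.int64(82), 27), (292, np.int64(-40), np.int64(-6), np.int64(83), 23), (294, np.int64(-38), np.int64(2), np.
[... 5994 characters left out ...]
, 83)]
225 [(282, np.int64(24), np.int64(-3), np.int64(61), 26), (284, np.int64(26), np.int64(4), np.int64(66), 28), (286, np.int64(23), np.int64(9), np.int64(66), 32), (288, np.int64(25), np.int64(16), np.int64(70), 29), (290, np.int64(20), np.int64(19), np.int64(67), 29), (292, np.int64(16), np.int64(24), np.int64(67), 24), (294, np.int64(5), np.int64(25), np.int64(59), 24), (296, np.int64(-8), np.int64(25), np.int64(51), 50), (298, np.int64(-25), np.int64(23), np.int64(39), 74), (300, np.int64(-33), np.int64(25), np.int64(34), 55), (302, np.int64(-51), np.int64(24), np.int64(22), 74), (304, np.int64(27), np.int64(64), np.int64(89), 91), (306, np.int64(23), np.int64(68), np.int64(88), 81)]
```

The depth shows the finger's lower end at z of about 62 mm over the deck, which is at 40 mm. So the fingertip is about 40 mm higher than the reported pose implies. It passed above the deck and nothing moved. I'll trust the camera: back off, lower in steps watching the force, and check again.

Request:
drive_tool([
  [1,[-0.1,0,0],[0,0,0]],
  [1,[-0.2,0,0],[0,0,0]],
  [1,[-0.3,0,0],[0,0,0]],
  [1,[-0.4,0.01,0],[0,0,0]],
  [1,[-0.43,0.01,0],[0,0,0]],
  [1,[-0.43,0.01,0.04],[0,0,0]],
  [1,[-0.43,0.01,0.08],[0,0,0]],
  [1,[-0.43,0.01,0.12],[0,0,0]],
])

```text
t: 8.45
eef_pos: [0.4789, 0.0324, 0.0172]
orientation: [0.999, 0.049, -0.0, -0.0]
force: [-1.2, -0.5, 0.1]
grip_width: 0.007
finger_force: 0.0
```

```bash
cat >> h.py <<'E'
def finger(x,y):
    a=snapshot("scene");C=cloud(a);L=C.copy();L[...,:2]=(C[...,:2]-T)@RF;L*=1000
    k=(abs(L[...,0]-x)<22)&(abs(L[...,1]-y)<30)&(a["color"].mean(2)<45)&(L[...,2]>14)&(L[...,2]<110)
    print("finger n",k.sum(),np.percentile(L[k],[2,50,98],axis=0).round(1) if k.sum() else "")
E
python3 - <<'E'
from h import *
np.set_printoptions(suppress=True,precision=4)
go(); finger(-111,0)
E
```

```text
t 8.45 fix [-111.1031   -1.3691   17.2348] F [-1.2395 -0.4534  0.0819] toolx angle 0.09807021555660125 z [-0.0002  0.0001 -1.    ] grip 0.006508169555889793
finger n 138 [[-109.3  -16.6   48.2]
 [-101.7   -3.3   76.1]
 [ -98.    14.8  103.1]]
```

Tip at about 45 mm now, consistent with the offset. I'll lower another 24 mm.

Request:
drive_tool([
  [1,[0,0,0.03],[0,0,0]],
  [1,[0,0,0.06],[0,0,0]],
  [1,[0,0,0.09],[0,0,0]],
  [1,[0,0,0.12],[0,0,0]],
  [1,[0,0,0.14],[0,0,0]],
  [1,[0,0,0.15],[0,0,0]],
  [1,[0,0,0.15],[0,0,0]],
  [1,[0,0,0.15],[0,0,0]],
])

```text
t: 9.5
eef_pos: [0.4788, 0.0323, -0.0045]
orientation: [0.999, 0.049, 0.0, 0.0]
force: [0.2, -0.1, -0.2]
grip_width: 0.005
finger_force: 0.0
```

Run:
```python
from h import *
np.set_printoptions(suppress=True,precision=4)
go([-91,2,-5]); finger(-111,0)
```

```text
t 9.5 fix [-111.1528   -1.4227   -4.5369] F [ 0.1842 -0.1338 -0.2142] toolx angle 0.09811837507710484 z [ 0.0003 -0.0001 -1.    ] grip 0.005145270838338646
[-91.   2.  -5.] [ 0.134 -0.023  0.003]
finger n 134 [[-114.5  -16.7   31.2]
 [-101.7   -4.4   61.5]
 [ -92.4   26.   108.8]]
```

Request:
drive_tool([
  [1,[0.03,-0.01,0],[0,0,0]],
  [1,[0.06,-0.01,0],[0,0,0]],
  [1,[0.09,-0.01,0],[0,0,0]],
  [1,[0.11,-0.01,0],[0,0,0]],
  [1,[0.13,-0.01,0],[0,0,0]],
  [1,[0.15,-0.01,0],[0,0,0]],
  [1,[0.17,-0.01,0],[0,0,0]],
  [1,[0.19,-0.01,0],[0,0,0]],
])

```text
t: 10.55
eef_pos: [0.507, 0.0366, -0.0048]
orientation: [0.999, 0.049, -0.0, -0.0]
force: [-1.9, 0.1, -0.8]
grip_width: 0.003
finger_force: 0.5
```

Request:
drive_tool([
  [1,[0.03,0,0],[0,0,0]],
  [1,[0.06,0,0],[0,0,0]],
  [1,[0.09,0,0],[0,0,0]],
  [1,[0.12,0,0],[0,0,0]],
  [1,[0.15,0,0],[0,0,0]],
  [1,[0.18,0,0],[0,0,0]],
  [1,[0.2,0,0],[0,0,0]],
  [1,[0.22,0,0],[0,0,0]],
])

```text
t: 11.55
eef_pos: [0.5398, 0.0399, -0.0046]
orientation: [0.999, 0.049, -0.0, -0.0]
force: [-2.0, 0.4, 0.1]
grip_width: 0.009
finger_force: 1.0
```

```bash
cat >> h.py <<'E'
def face():
    a=snapshot("scene");L=cloud(a);L[...,:2]=(L[...,:2]-T)@RF;L*=1000
    k=(abs(L[...,1])<20)&(L[...,2]>50)&(L[...,2]<64)&(L[...,0]<90)&(L[...,0]>10)
    print("far face",k.sum(),np.percentile(L[k],[10,50,90],axis=0)[:,0])
    k=(abs(L[...,1])<28)&(L[...,2]>62)&(L[...,2]<75)&(L[...,0]<90)&(L[...,0]>-25)
    print("top",k.sum(),np.percentile(L[k],[2,50,98],axis=0))
E
python3 - <<'E'
from h import *
np.set_printoptions(suppress=True,precision=4)
go([-44,0,-5]); face()
E
```

```text
t 11.55 fix [-49.7115   0.1374  -4.6477] F [-2.0043  0.3848  0.1234] toolx angle 0.09808331092390826 z [-0.0002 -0.     -1.    ] grip 0.008936805012578795
[-44.   0.  -5.] [0.038 0.001 0.002]
far face 51 [68.7312 70.2359 72.4455]
top 199 [[ 31.0151 -23.5524  62.7336]
 [ 54.4416   1.529   67.4781]
 [ 72.2394  24.0283  71.4121]]
```

About 5 mm left. Push gently on until the force rises.

Request:
drive_tool([
  [1,[0.01,0,0],[0,0,0]],
  [1,[0.015,0,0],[0,0,0]],
  [1,[0.02,0,0],[0,0,0]],
  [1,[0.025,0,0],[0,0,0]],
  [1,[0.03,0,0],[0,0,0]],
  [1,[0.035,0,0],[0,0,0]],
  [1,[0.035,0,0],[0,0,0]],
  [1,[0.035,0,0],[0,0,0]],
])

```text
t: 12.6
eef_pos: [0.543, 0.0403, -0.005]
orientation: [0.999, 0.049, -0.002, -0.0]
force: [-7.8, -1.6, 6.4]
grip_width: 0.005
finger_force: 4.4
```

Request:
drive_tool([
  [1,[0.005,0,0],[0,0,0]],
  [1,[0.01,0,0],[0,0,0]],
  [1,[0.01,0,0],[0,0,0]],
  [1,[0.01,0,0],[0,0,0]],
  [1,[0.01,0,0],[0,0,0]],
  [1,[0.01,0,0],[0,0,0]],
  [1,[0.01,0,0],[0,0,0]],
  [1,[0.01,0,0],[0,0,0]],
])

```text
t: 13.6
eef_pos: [0.543, 0.0403, -0.0053]
orientation: [0.999, 0.049, -0.004, -0.0]
force: [-14.2, -3.3, 11.3]
grip_width: 0.006
finger_force: 7.1
```

Run:
```python
from h import *
np.set_printoptions(suppress=True,precision=4)
go(); face()
```

```text
t 13.6 fix [-46.5311   0.2829  -5.2654] F [-14.2213  -3.3232  11.3456] toolx angle 0.0985592139603571 z [-0.0073 -0.0002 -1.    ] grip 0.005766084636684088
far face 50 [72.9195 73.8191 75.2302]
top 202 [[ 35.7104 -24.0467  62.4949]
 [ 58.8854   2.4964  67.5806]
 [ 76.3991  24.3054  71.6206]]
```

Far face reads 74–75 mm, the x motion has stopped dead, and the force rose to 14 N, so the contactor is home. Now back off, rise, and go round to the knob's +y side.

Request:
drive_tool([
  [1,[-0.05,0,0],[0,0,0]],
  [1,[-0.12,0,0],[0,0,0]],
  [1,[-0.14,0,-0.1],[0,0,0]],
  [1,[-0.14,0,-0.25],[0,0,0]],
  [1,[-0.14,0,-0.4],[0,0,0]],
  [1,[-0.14,0,-0.55],[0,0,0]],
  [1,[-0.14,-0.1,-0.7],[0,0,0]],
  [1,[-0.14,-0.2,-0.74],[0,0,0]],
], newtons=60)

```text
t: 14.65
eef_pos: [0.5242, 0.0686, 0.1089]
orientation: [0.999, 0.049, 0.002, 0.0]
force: [0.2, -0.4, 0.3]
grip_width: 0.002
finger_force: 0.0
```

Request:
drive_tool([
  [1,[0,-0.12,0],[0,0,0]],
  [1,[0,-0.25,0],[0,0,0]],
  [1,[0,-0.38,0],[0,0,0]],
  [1,[0,-0.5,0],[0,0,0]],
  [1,[0,-0.63,0],[0,0,0]],
  [1,[0,-0.75,0],[0,0,0]],
  [1,[0,-0.88,0],[0,0,0]],
  [1,[0,-1,0],[0,0,0]],
])

```text
t: 15.65
eef_pos: [0.5078, 0.2189, 0.1063]
orientation: [0.999, 0.049, 0.0, -0.0]
force: [-0.2, -0.5, -0.7]
grip_width: -0.0
finger_force: 0.0
```

Run:
```python
from h import *
np.set_printoptions(suppress=True,precision=4)
go([-60,200,105],[20,200,105]); face()
```

```text
t 15.65 fix [-64.0746 181.4194 106.3398] F [-0.217  -0.4706 -0.6608] toolx angle 0.09814681778777644 z [ 0.  0. -1.] grip -0.0001674463039777121
[-60. 200. 105.] [ 0.027 -0.124  0.009]
[ 20. 200. 105.] [ 0.561 -0.124  0.009]
far face 51 [72.6444 73.9863 75.6738]
top 197 [[ 35.926  -23.5216  63.0223]
 [ 58.3187   2.6446  67.5613]
 [ 75.6845  23.7111  71.8617]]
```

Request:
drive_tool([
  [1,[0,-0.1,0],[0,0,0]],
  [1,[0.05,-0.16,0],[0,0,0]],
  [1,[0.15,-0.16,0],[0,0,0]],
  [1,[0.25,-0.16,0],[0,0,0]],
  [1,[0.35,-0.16,0],[0,0,0]],
  [1,[0.45,-0.16,0],[0,0,0]],
  [1,[0.53,-0.16,0],[0,0,0]],
  [1,[0.56,-0.16,0],[0,0,0]],
])

```text
t: 16.7
eef_pos: [0.5903, 0.2493, 0.1061]
orientation: [0.999, 0.049, 0.0, 0.0]
force: [-0.8, 0.5, -0.4]
grip_width: 0.005
finger_force: 0.0
```

Run:
```python
from h import *
np.set_printoptions(suppress=True,precision=4)
go([20,187,105],[20,90,120])
a=snapshot("scene");L=cloud(a);L[...,:2]=(L[...,:2]-T)@RF;L*=1000
dk=(a["color"].mean(2)<50)&(abs(L[...,0]-20)<35)
for n,y0,y1,z0,z1 in(("knob",130,169,115,165),("finger",175,240,60,240)):
    k=dk&(L[...,1]>y0)&(L[...,1]<y1)&(L[...,2]>z0)&(L[...,2]<z1); print(n,k.sum(),np.percentile(L[k],[2,50,98],axis=0).round(1) if k.any() else"")
    v,u=np.where(k); print(u.min(),u.max(),v.min(),v.max())
cv2.imwrite("pics/g.png",cv2.resize(a["color"][150:240,260:380],(800,600),interpolation=cv2.INTER_CUBIC))
```

```text
t 16.7 fix [ 20.9862 203.6257 106.1477] F [-0.7515  0.5034 -0.4405] toolx angle 0.0972910238722427 z [ 0.0001 -0.0001 -1.    ] grip 0.004796235885027242
[ 20. 187. 105.] [-0.006  0.111  0.008]
[ 20.  90. 120.] [-0.006  0.758 -0.092]
knob 75 [[ 15.5 143.6 137.5]
 [ 28.1 153.4 147.4]
 [ 34.6 162.1 154.7]]
333 342 213 222
finger 516 [[ 22.9 177.5 135.6]
 [ 38.5 203.5 208.2]
 [ 54.7 234.8 238.7]]
346 375 191 229
```

View pics/g.png

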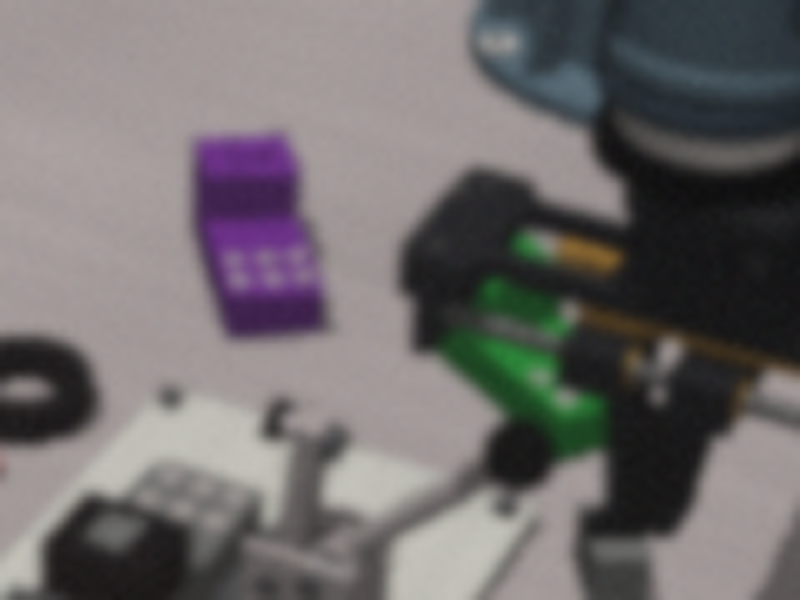

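The knob (520,455) is at z of about 141, and the fingertips (645,520) end at about 135 mm on its +y side. The clamp bar stands upright at (300,480), with its top at about 130 mm. Lower a little and start the push.

Request:
drive_tool([
  [1,[0,0.03,0.05],[0,0,0]],
  [1,[0,0.08,0.06],[0,0,0]],
  [1,[0,0.13,0.06],[0,0,0]],
  [1,[0,0.17,0.06],[0,0,0]],
  [1,[0,0.21,0.05],[0,0,0]],
  [1,[0,0.25,0.03],[0,0,0]],
  [1,[0,0.29,0.01],[0,0,0]],
  [1,[0,0.33,0],[0,0,0]],
])

```text
t: 17.75
eef_pos: [0.5947, 0.2085, 0.1121]
orientation: [0.999, 0.05, 0.003, -0.006]
force: [-9.5, 28.5, 26.5]
grip_width: 0.005
finger_force: 15.4
```

```bash
cat >> h.py <<'E'
def knob():
    a=snapshot("scene");L=cloud(a);L[...,:2]=(L[...,:2]-T)@RF;L*=1000
    k=(a["color"].mean(2)<45)&(abs(L[...,0]-24)<12)&(np.hypot(L[...,1]-80,L[...,2]-64)>88)&(np.hypot(L[...,1]-80,L[...,2]-64)<122)&(L[...,2]>110)
    print("knob?",k.sum(),np.percentile(L[k],[2,50,98],axis=0).round(0).tolist() if k.any() else "")
E
python3 - <<'E'
from h import *
np.set_printoptions(suppress=True,precision=4)
go([20,82,120]); knob(); face()
E
```

```text
t 17.75 fix [ 21.4388 162.6133 112.0572] F [-9.5042 28.5039 26.5358] toolx angle 0.10014060748558191 z [ 0.0051  0.0126 -0.9999] grip 0.00474177502265838
[ 20.  82. 120.] [-0.01   0.537 -0.059]
knob? 104 [[19.0, 128.0, 141.0], [31.0, 144.0, 157.0], [34.0, 169.0, 168.0]]
far face 50 [72.2142 73.921  75.0362]
top 197 [[ 36.1319 -23.5811  63.0525]
 [ 58.8315   2.1504  67.4447]
 [ 75.3909  23.8862  71.5425]]
```

Run:
```python
from h import *
a=snapshot("scene")
cv2.imwrite("pics/i.png",cv2.resize(a["color"][180:240,300:380],(800,600),interpolation=cv2.INTER_CUBIC))
L=cloud(a);L[...,:2]=(L[...,:2]-T)@RF;L=(L*1000).round().astype(int)
for v in range(205,232,3): print(v,[(u,*map(int,L[v,u]),int(a["color"][v,u].mean())) for u in range(322,352,3)])
```

```text
205 [(322, -205, 23, 0, 158), (325, -211, 30, -1, 151), (328, -211, 41, 3, 68), (331, -206, 53, 10, 37), (334, 31, 142, 183, 29), (337, 34, 150, 188, 27), (340, 22, 154, 182, 25), (343, 55, 171, 207, 26), (346, 54, 178, 209, 27), (349, 56, 186, 213, 30)]
208 [(322, -189, 29, 1, 155), (325, -198, 36, -2, 132), (328, 30, 127, 168, 34), (331, 28, 134, 169, 25), (334, 35, 144, 177, 27), (337, 32, 150, 177, 27), (340, 32, 158, 180, 24), (343, 29, 164, 181, 26), (346, 34, 173, 186, 23), (349, 16, 175, 176, 46)]
211 [(322, -174, 36, 0, 157), (325, 27, 119, 154, 111), (328, 30, 128, 159, 23), (331, 31, 136, 163, 25), (334, 35, 145, 168, 23), (337, 30, 151, 168, 23), (340, 26, 157, 167, 22), (343, 32, 166, 174, 24), (346, 34, 174, 178, 25), (349, -182, 120, 25, 41)]
214 [(322, -159, 42, 0, 153), (325, 25, 119, 144, 98), (328, 31, 129, 151, 29), (331, 31, 137, 154, 25), (334, 35, 145, 160, 28), (337, 30, 152, 159, 25), (340, 26, 158, 158, 25), (343, 33, 167, 167, 23), (346, 32, 174, 168, 25), (349, -189, 120, 10, 39)]
217 [(322, 25, 112, 132, 109), (325, 24, 119, 134, 79), (328, -155, 65, -1, 
[... 539 characters left out ...]
90, 12, 174), (334, -136, 92, -1, 146), (337, -142, 100, -2, 133), (340, -146, 108, -2, 112), (343, 33, 170, 140, 100), (346, -154, 124, -1, 152), (349, -157, 132, 0, 155)]
226 [(322, -88, 72, 12, 182), (325, -92, 80, 12, 189), (328, -98, 87, 11, 189), (331, -103, 95, 11, 185), (334, -102, 105, 15, 119), (337, -113, 110, 10, 124), (340, -129, 114, 0, 154), (343, -135, 122, -1, 154), (346, -107, 139, 25, 122), (349, -98, 150, 35, 74)]
229 [(322, -73, 79, 13, 189), (325, -80, 85, 11, 192), (328, -82, 94, 13, 189), (331, -86, 102, 14, 189), (334, -95, 108, 9, 187), (337, -96, 116, 12, 166), (340, 773, 389, 712, 122), (343, -123, 126, -3, 155), (346, -103, 141, 18, 102), (349, -84, 155, 36, 34)]
```

View pics/i.png

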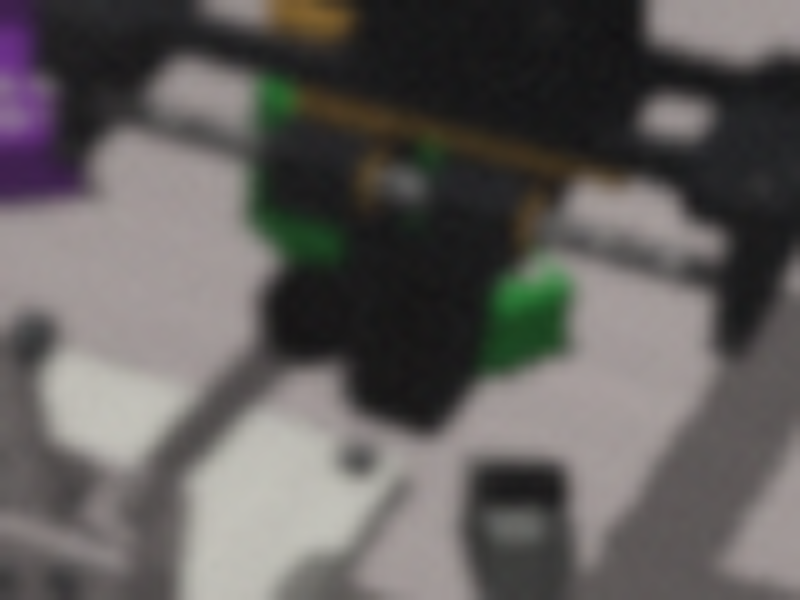

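The knob (305,310) is at about y 132, z 155. It has risen and is riding on the finger's side, and friction is dragging the finger up. I'll follow its arc (rising) so the push stays tangential.

Request:
drive_tool([
  [1,[0,0.01,-0.05],[0,0,0]],
  [1,[0,0.04,-0.08],[0,0,0]],
  [1,[0,0.09,-0.1],[0,0,0]],
  [1,[0,0.13,-0.11],[0,0,0]],
  [1,[0,0.18,-0.12],[0,0,0]],
  [1,[0,0.23,-0.13],[0,0,0]],
  [1,[0,0.27,-0.13],[0,0,0]],
  [1,[0,0.31,-0.13],[0,0,0]],
])

```text
t: 18.9
eef_pos: [0.5988, 0.154, 0.1263]
orientation: [0.999, 0.049, 0.0, -0.0]
force: [0.2, 2.5, 2.0]
grip_width: 0.001
finger_force: 1.4
```

Request:
drive_tool([
  [1,[0,0.04,0],[0,0,0]],
  [1,[0,0.07,0],[0,0,0]],
  [1,[0,0.1,0],[0,0,0]],
  [1,[0,0.13,0.01],[0,0,0]],
  [1,[0,0.16,0.01],[0,0,0]],
  [1,[0,0.19,0.02],[0,0,0]],
  [1,[0,0.22,0.02],[0,0,0]],
  [1,[0,0.22,0.02],[0,0,0]],
])

```text
t: 19.9
eef_pos: [0.6018, 0.121, 0.1228]
orientation: [0.999, 0.049, -0.0, 0.0]
force: [-0.1, -0.2, 0.8]
grip_width: 0.005
finger_force: 0.0
```

Run:
```python
from h import *
np.set_printoptions(suppress=True,precision=4)
go(); face()
a=snapshot("scene");cv2.imwrite("pics/j.png",cv2.resize(a["color"][180:255,265:365],(800,600),interpolation=cv2.INTER_CUBIC))
```

```text
t 19.9 fix [ 19.9599  74.7718 122.8097] F [-0.0852 -0.2062  0.8182] toolx angle 0.09766411191173471 z [-0. -0. -1.] grip 0.004608743112467681
far face 65 [23.981  73.6101 75.3779]
top 256 [[ 14.4914 -23.4497  62.2928]
 [ 53.1267   3.8845  67.3889]
 [ 75.3231  24.6433  71.9682]]
```

View pics/j.png

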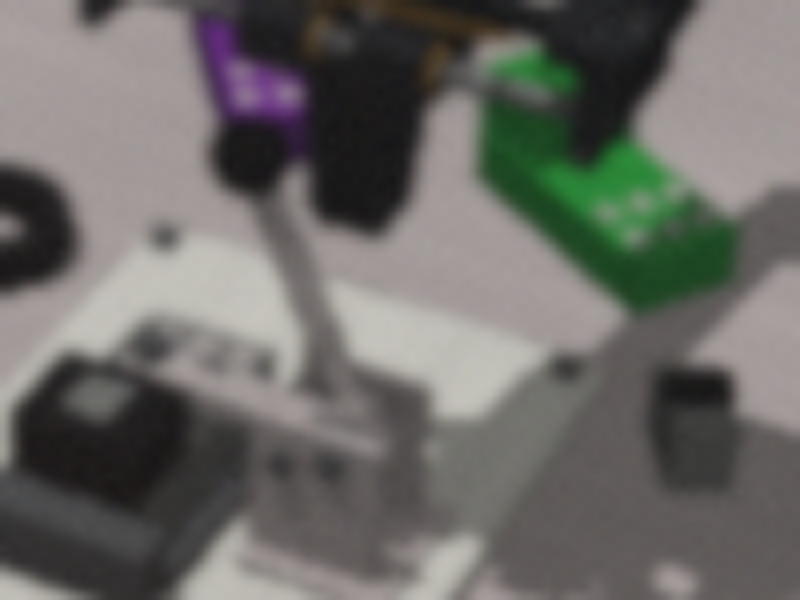

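Snapped over: the handle leans past upright with the knob at (250,155), clear of the finger (360,150). The bar lies flat with its foot on the deck at (150,345), and the contactor is still home. Retreat.

Request:
drive_tool([
  [1,[0,-0.05,0],[0,0,0]],
  [1,[0,-0.1,-0.1],[0,0,0]],
  [1,[0,-0.15,-0.25],[0,0,0]],
  [1,[-0.05,-0.2,-0.4],[0,0,0]],
  [1,[-0.15,-0.2,-0.55],[0,0,0]],
  [1,[-0.25,-0.2,-0.7],[0,0,0]],
  [1,[-0.35,-0.2,-0.8],[0,0,0]],
  [1,[-0.4,-0.2,-0.8],[0,0,0]],
])

```text
t: 21.0
eef_pos: [0.5396, 0.146, 0.2454]
orientation: [0.999, 0.049, 0.002, -0.0]
force: [0.4, -0.3, -0.2]
grip_width: 0.002
finger_force: 0.0
```

Request:
drive_tool([
  [1,[-0.1,0,0],[0,0,0]],
  [1,[-0.2,0,0],[0,0,0]],
  [1,[-0.3,0,0],[0,0,0]],
  [1,[-0.4,0,0],[0,0,0]],
  [1,[-0.5,0,0],[0,0,0]],
  [1,[-0.55,0,0],[0,0,0]],
  [1,[-0.55,0,0],[0,0,0]],
  [1,[-0.55,0,0],[0,0,0]],
])

```text
t: 22.0
eef_pos: [0.4574, 0.1372, 0.243]
orientation: [0.999, 0.049, 0.0, -0.0]
force: [-0.2, 1.4, -0.3]
grip_width: 0.005
finger_force: 0.0
```

Run:
```python
from h import *
np.set_printoptions(suppress=True,precision=4)
go(); face()
a=snapshot("scene");cv2.imwrite("pics/k.png",cv2.resize(a["color"][150:285,195:375],(800,600),interpolation=cv2.INTER_CUBIC))
```

```text
t 22.0 fix [-122.1984  105.0463  242.978 ] F [-0.2435  1.4248 -0.3249] toolx angle 0.09791140067588805 z [ 0.0005  0.     -1.    ] grip 0.005294479645266215
far face 73 [23.1363 73.6705 76.0065]
top 257 [[ 15.5038 -23.6656  62.3663]
 [ 52.6438   4.4886  67.3193]
 [ 75.2909  25.1032  71.7455]]
```

View pics/k.png

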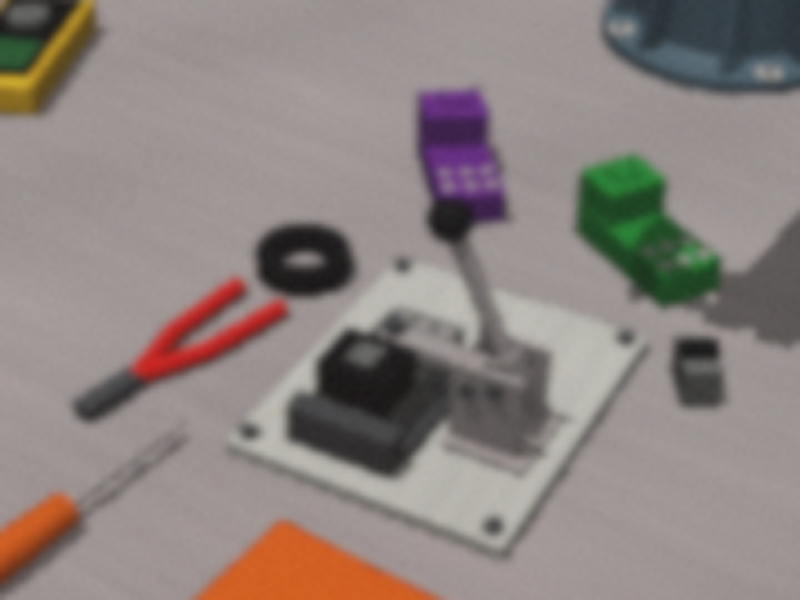

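The contactor (370,370) sits against the stop (340,440). The clamp is locked with its knob at (450,220), the bystanders are in place, and the arm is clear.

```bash
python3 -c "
from plant import *
print(sign_off())"
```

```text
the job is handed in; nothing more can be done
None
```

The contactor is fully home against the end stop, the toggle clamp is locked on its deck, nothing else was moved, and the job was handed in at about 22 s with the arm clear.

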